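Free the sagging bolt of the kit cage and hold its gate ajar

TASK

The test-kit cage is bolted and its barrel bolt sags: the brass collar on the rod's end hooks behind the bent-up lip of the keeper. Take the bolt by its red knob, lift it so that the collar clears the lip and draw it back out of the keeper without forcing it, then swing the spring-closed gate towards you until its free edge stands about 8 cm open, and finish holding it there by the knob, bolt still drawn, so that a colleague can slip a tube rack in. Never swing it wide open, and leave the rack, test cassettes, pens, bottle and swab box as they stand.

Things in the scene. Friction and masses are not known exactly. Their poses are not given: they have to be found in the camera images.
- knob: red knob of the bolt: level cylinder 18 mm across, 34 mm long, origin at its centre, its axis (own x, pointing into the cage) square to the gate. It stands on a thin stem, 60 mm before the gate's face, free all round and above, about 209 mm up at the start; cage top 244 mm up. Own +y runs along the rod towards the hinge: the way to draw the bolt. Bolt with knob: 0.19 kg, slides against 1.5 N
- hinge_line (a point): point on the gate's upright hinge axis, in the plane of the cage front, 218 mm up; fixed to the cage. x points into the cage, y along the front away from the keeper. Gate shut and rod level, the knob's centre is at this height, 60 mm before it (-x) and 225 mm (bolt home) to 187 mm (fully drawn) to its -y side. Keeper side edge of the gate: 270 mm
- gate_edge (a point): point on the front face of the gate's free vertical edge (latch stile), 218 mm above the table, 270 mm from the hinge line; moves with the gate
- bolt_lift (a joint): tilt of the rod about its rear bush (145 mm from the hinge line), rad: 0 = sagging, collar end low; 0.11 = level; grows as the knob is lifted. With the bolt home the knob is 80 mm from the bush, so 9 mm of lift brings it level. The collar clears the lip above about 0.05 and meets the keeper's upper leg at about 0.19. Let go, the rod sags again
- bolt (a joint): how far the bolt is drawn, m: 0 = home, 0.038 = fully drawn, a stop. Starts within 5 mm of home. Unless lifted, the collar meets the lip at about 0.008; collar and rod end are clear of the keeper above 0.025. It stays where it is left
- gate (a joint): opening of the gate, rad: 0 = shut, grows as its free edge swings out towards the robot; that edge is 270 mm from the hinge, so 0.30 is 8 cm open. The bolt keeps it shut until drawn; spring hinges always close it with 0.25 N m when shut, 0.4 N m at 0.3 rad (about 2 N at the knob)
- collar: brass stop collar on the rod's end, 24 mm in diameter, 6 mm thick; origin at its centre, own y along the rod; with the bolt home its back is 8 mm beyond the lip
- keeper: dark steel staple on the latch post, round the rod's end; origin on the post's front face at the level rod's height. Opening 57 mm high, 30 mm deep; 20 mm wide along the rod. The near edge of its bottom leg is bent up into a lip (rubbed yellow), top 21.5 mm below the level rod's axis; underside of the upper leg 24.5 mm above that axis
- rack: bystander: white tube rack with some clear tubes, 62 x 200 x 40 mm (72 with tubes), origin at the centre of its underside, long side along its y; stands in front of the cage
- cassette0: bystander: white test cassette 70 x 20 x 5 mm, origin at the centre of its underside
- cassette1: bystander: another test cassette of the same size
- cassette2: bystander: another test cassette of the same size
- marker: bystander: white marker with black cap, 137 mm long, 12 mm thick, lying along its x
- biro: bystander: blue pen, 137 mm long, 12 mm thick, lying along its x
- buffer: bystander: small bottle with blue cap, 44 mm in diameter, 95 mm high, origin at the centre of its underside
- swabs: bystander: open white and blue carton of wrapped swabs, 110 x 160 x 75 mm, origin at the centre of its underside

How it is judged (in metres and radians):
On the way, in this order (a step that is already met when the one before it is completed fails the run):
1. the bolt is lifted so that its collar clears the lip, while still in the keeper (value of joint bolt_lift above 0.042 rad and value of joint bolt below 0.016 m), for 0.05 s.
2. the bolt is drawn clear of the keeper with the gate still shut (value of joint bolt above 0.027 m and value of joint gate below 0.1 rad), for 0.1 s.
3. the gate is held ajar by the knob, bolt drawn (value of joint gate between 0.2 and 0.42 rad and value of joint bolt above 0.025 m and contact force between the fingers and knob above 1 N), for 0.3 s.
At the end, for the whole second after the job is handed in: the gate stands still with its free edge 54 to 112 mm open (0.20 to 0.42 rad), the bolt is drawn at least 25 mm, and the fingers hold the knob (more than 1 N) (all of step 3 and velocity of joint gate between -0.1 and 0.1 rad/s); the arm keeps its last pose, push and grip.
It fails at once if the bolt is forced: its collar pressed against the keeper with more than 40 N (contact force between collar and keeper above 40 N).
It fails at once if the gate is swung wide open (more than 0.7 rad) (value of joint gate above 0.7 rad).
It fails at once if the rack, a cassette, a pen, the bottle or the swab box is moved by more than 15 mm (distance of any of rack, cassette0, cassette1, cassette2, marker, biro, buffer, swabs from where it was at the start of the episode above 0.015 m).
It also fails if it takes over 38 s, if anything falls off the work surface, if the arm or the gripper's body presses on something with over 40 N, if the wrist force passes 120 N, or if a joint passes its speed limit or range.

ROBOT

A 6-joint arm with a two-finger parallel gripper is mounted at the origin on the work surface. World frame = base frame: x ahead of the robot, y to its left, z up, the work surface at z = 0. Lengths are in m, angles in degrees, forces in N, time in s.
With the tool pointing down it reaches from about 0.325 to 0.775 m from the base axis. Payload 5.5 kg.
Tool frame: the origin (TCP) lies midway between the tips of the shut fingers; the grasp point (between the pads) lies 19 mm behind it; z points along the fingers, y is the line along which they close (so a half turn about z gives the same grasp; the last joint's range is limited). The gripper opens to 85 mm and grips with 20 to 120 N. Pads are 22 mm wide; open, the fingers measure 114 mm over their backs; the gripper's body (76 mm by 85 mm) begins 54 mm behind the grasp point. The pads swing forward as they close: fully open they stand 13 mm farther back than shut.
Start: joints at [60.178, 5.22, 70.514, -0, 104.267, -3.249], TCP at [0.268, 0.537, 0.231] pointing down, gripper open.
Joint ranges: [-164.24, 164.24], [-49.07, 125.15], [9.68, 141.18], [-86.29, 266.29], [3.28, 154.24], [-151.56, 151.56]. Speed limits (degrees/s): [147.25, 147.25, 172.46, 180, 180, 180].

INTERFACE

Orientations are given as a 3x3 rotation matrix whose columns are the frame's x, y, z axes.
In Python, from bench import r, snapshot, camera_params, ticket, masks_of gives the robot as it stands.
- The arm moves only by the tool play_rows, never from a script. Its argument "commands" is text: rows parted by semicolons, each of 6 numbers parted by spaces: the shift along the tool's x, y, z in cm, then the turn, a rotation vector about the tool's x, y, z in rad. A call has exactly 8 rows; each row shifts and turns the commanded pose from where the row before left it, along the tool's axes as they then stand; what a row does not reach is not made up. A row lasts 1/8 s, in which the tool goes at most 62.5 mm and 10.7 degrees, less where a joint would pass 70% of its speed; a pose out of reach is approached as far as the arm can. A call with a gripper value outside its range is refused whole. "hand" is the finger opening in cm, from 0 to 8.54, set as the call begins (left out, the last holds). The fingers move at their own pace and stop on an object; "squeeze" is the grip in N (left out, the last holds). Time passes only in rows, so rows that do not move let the fingers close, or fill a call up. It gives the time, the measured TCP pose, the force, the opening and the grip force at its end, in the units of the state.
- r.get_obs(): the state, without advancing time (a new reading comes with each control period).
- snapshot(name): name is "scene" or "top"; returns the picture (420x560x3 uint8, red, green, blue); there is no depth.
- camera_params(name): a dict with "vertical_fov" (degrees; the focal length in pixels is half the picture's height over the tangent of half this angle, whatever the lens; pixels are square), "cx", "cy" (the principal point, pixels), "dist" ([k1, k2, p1, p2, k3] as OpenCV has them; the pictures are not rectified), "R" (3x3) and "t" (3): a world point X has camera coordinates R X + t. Camera axes: x right, y down, z forward; pixel columns grow to the right and rows downward; lengths in m; the calibration is good to about 2 mm. A picture is of the moment at which its call begins. camera_params takes no time and is no camera call.
- ticket.job_done(): hands the job in; it is judged then, once.
Trained networks look in the newest picture that a camera, given by its name, has taken for a name from the list of things; names that differ only in an ending like _2 or _b are one class to them, and where a whole thing is asked for, a point or a joint stands for the part that bears it (a point fixed in the world has none). Each returns a list of dicts, best first, with "confidence" (0 to 1); they miss things now and then, are a little off and sometimes report something else, mostly with a low value. They report only what shows in the picture. A call takes as long as a camera call.
- masks_of(camera, label): "region" (420x560 bool, what is visible of it) and "rect" ([left, top, right, bottom] in pixels, round what is visible of it).
The state is a dict: "clock": time; "joint_positions": joint angles; "qvel": joint speeds; "tau": joint torques, N m; "eef_pos": TCP position; "orientation": TCP orientation; "force": force on the tool from outside, world axes, zero at the start; "moment": the same for the moment, N m; "gripper_width": finger opening in m; "finger_force": force on a finger pad.
Only numpy, scipy, OpenCV 4.12 (cv2) and the standard library are available. Lean on these libraries where they do the work, as an engineer would, in place of code of your own. Each camera call takes 0.05 s, during which the arm holds its last target. There are 200 camera calls.

## Working session

There is one attempt and no reset: what is moved stays moved. The work goes in short steps, Python scripts to look and compute and a tool call to move; the robot and the scene stay as the last step left them, time stands still between calls to the robot, and variables do not carry over. Pictures are saved under pics/ and viewed, at most 10 in all, crops included, and the job is handed in when it is done.

Besides the shell and the picture viewer there is one more tool, called after "Request:" as name(argument=value, ...) on one line, values as JSON. play_rows: Moves the arm, as the interface text tells. Its arguments: {"type":"object","properties":{"commands":{"type":"string"},"hand":{"type":"number"},"squeeze":{"type":"number"}},"required":["commands"]}

```bash
ls; mkdir -p pics; python3 - <<'E'
from bench import r, snapshot, camera_params, masks_of
import cv2,numpy as np
for c in ["scene","top"]:
    im=snapshot(c); cv2.imwrite(f"pics/{c}0.png",im[:,:,::-1])
    p=camera_params(c); print(c,{k:np.round(v,4).tolist() for k,v in p.items()})
    for l in ["knob","keeper","collar","gate_edge"]:
        for d in masks_of(c,l)[:2]:
            ys,xs=np.nonzero(d["region"]); print(l,round(d["confidence"],2),d["rect"],xs.mean().round(1),ys.mean().round(1),len(xs))
o=r.get_obs(); print({k:np.round(v,3).tolist() for k,v in o.items()})
E
```

```text
pics
scene {'vertical_fov': 52.0661, 'cx': 289.2823, 'cy': 208.6998, 'dist': [-0.0908, 0.0, 0.0, 0.0, 0.0], 'R': [[-0.4446, 0.8957, -0.0059], [0.4948, 0.2401, -0.8352], [-0.7467, -0.3742, -0.55]], 't': [0.2174, -0.1287, 1.6356]}
knob 0.43 [277.2, 203.9, 290.4, 214.7] 283.6 207.0 113
keeper 0.71 [242.1, 193.8, 261.3, 200.5] 251.9 195.4 136
collar 0.39 [178.7, 203.0, 192.4, 208.9] 184.6 205.0 43
gate_edge 0.68 [248.2, 200.3, 348.4, 314.2] 293.9 252.4 3233
top {'vertical_fov': 45.9698, 'cx': 284.0554, 'cy': 214.6997, 'dist': [0.0504, 0.0, 0.0, 0.0, 0.0], 'R': [[0.0265, -0.9996, 0.0015], [-0.9892, -0.0265, -0.1444], [0.1444, 0.0024, -0.9895]], 't': [0.0071, 0.5108, 1.3763]}
knob 0.52 [274.8, 156.7, 285.3, 180.0] 280.1 170.3 135
keeper 0.67 [302.9, 153.3, 318.1, 171.9] 309.6 159.6 213
gate_edge 0.76 [199.3, 122.8, 304.4, 181.2] 254.0 148.1 2685
{'clock': 0.5, 'joint_positions': [60.177, 5.222, 70.516, 0.0, 104.269, -3.248], 'qvel': [0.061, -0.099, -0.067, -0.018, -0.04, -0.085], 'tau': [-0.002, -45.791, -41.765, -0.0, 0.001, 0.0], 'eef_pos': [0.268, 0.537, 0.231], 'orientation': [[-0.894, 0.447, -0.0], [0.447, 0.894, -0.0], [0.0, -0.0, -1.0]], 'force': [-0.995, -0.514, 0.469], 'moment': [-0.026, 0.007, 0.004], 'finger_force': 0.0, 'gripper_width': 0.086}
```

```bash
cat > h.py <<'E'
import numpy as np, cv2
from bench import camera_params
def cam(c):
    p=camera_params(c); f=210/np.tan(np.radians(p["vertical_fov"])/2)
    K=np.array([[f,0,p["cx"]],[0,f,p["cy"]],[0,0,1.]]); return K,np.array(p["dist"],float),np.array(p["R"]),np.array(p["t"])
def ray(c,uv):
    K,d,R,t=cam(c); n=cv2.undistortPoints(np.array([[uv]],float),K,d)[0,0]
    v=R.T@np.array([n[0],n[1],1]); return -R.T@t, v/np.linalg.norm(v)
def tri(a,b):
    o1,d1=ray("scene",a);o2,d2=ray("top",b)
    s=np.linalg.lstsq(np.c_[d1,-d2],o2-o1,rcond=None)[0]
    p,q=o1+s[0]*d1,o2+s[1]*d2; return (p+q)/2,np.linalg.norm(p-q)
def atz(c,uv,z):
    o,d=ray(c,uv); return o+d*(z-o[2])/d[2]
def proj(c,X):
    K,d,R,t=cam(c); return cv2.projectPoints(np.atleast_2d(X).astype(float),cv2.Rodrigues(R)[0],t,K,d)[0][:,0]
E
python3 - <<'E'
import cv2
from h import *
print(tri((283.6,207),(280.1,170.3)),tri((251.9,195.4),(309.6,159.6)),atz("top",(280,170),.209))
a=cv2.imread("pics/scene0.png");b=cv2.imread("pics/top0.png")
cv2.imwrite("pics/s1.png",cv2.resize(a[150:350,180:440],(780,600),interpolation=cv2.INTER_CUBIC))
cv2.imwrite("pics/t1.png",cv2.resize(b[80:230,170:370],(800,600),interpolation=cv2.INTER_CUBIC))
E
```

```text
(array([0.59625631, 0.03581399, 0.21483635]), np.float64(0.005664688446558588)) (array([ 0.61941637, -0.03796015,  0.24137237]), np.float64(0.0031880583398771166)) [0.5996384  0.03359638 0.209     ]
```

View pics/scene0.png

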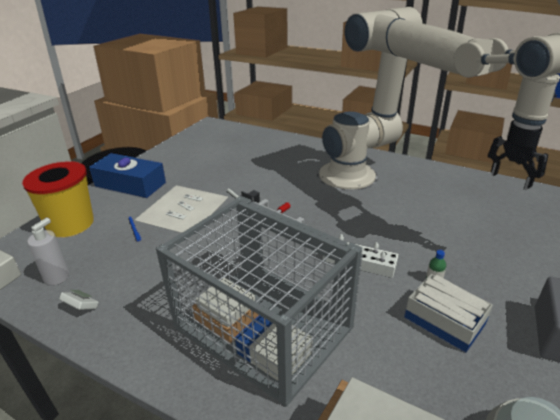

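View pics/t1.png

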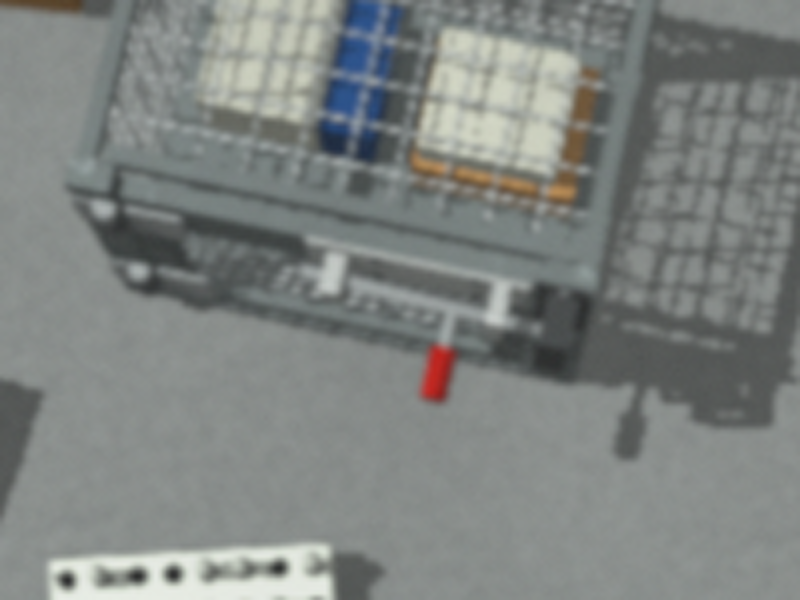

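View pics/s1.png

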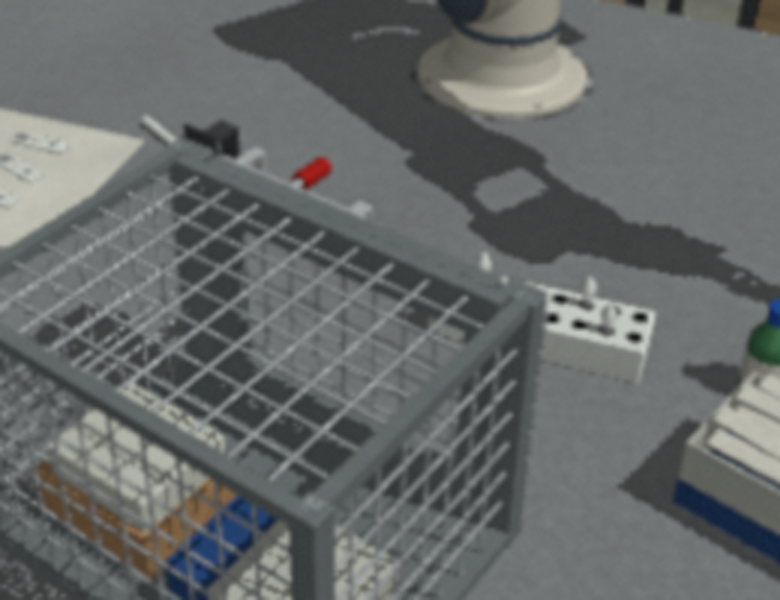

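The scene view shows the cage with the red knob at about (284,207), and the rack, bottle and carton low and off to its side. In the top view the red knob is at about (279,173), the dark keeper is to its right at about (310,160), and the front runs right and slightly down. Next I'll measure the knob and the yaw precisely.

```bash
python3 - <<'E'
from h import *
P={}
for c in ["scene","top"]:
    a=cv2.imread(f"pics/{c}0.png").astype(int); m=(a[...,2]>110)&(a[...,1]<60)&(a[...,0]<70)
    m[:, :250]=0; m[:,320:]=0; m[:150]=0;m[240:]=0
    n,l,s,ce=cv2.connectedComponentsWithStats(m.astype(np.uint8)); i=1+s[1:,4].argmax()
    print(c,s[i],ce[i]); P[c]=ce[i]
    ys,xs=np.nonzero(l==i); q=np.c_[xs,ys]; u=np.linalg.svd(q-ce[i],full_matrices=False)[2][0]
    A,B=[atz(c,ce[i]+k*u,.209) for k in(-8,8)]; print("axis yaw",np.degrees(np.arctan2(*(B-A)[[1,0]])))
print(tri(P["scene"],P["top"]),[atz(c,P[c],.212) for c in P])
# cage top front edge (z .244), px from zoomed crop
L=atz("top",(170+68/4,80+188/4),.244);R_=atz("top",(170+598/4,80+285/4),.244)
print(L,R_,np.linalg.norm(L-R_),np.degrees(np.arctan2(*(L-R_)[[1,0]])))
Y=np.arctan2(*(L-R_)[[1,0]])-np.pi/2
print(Y)
E
```

```text
scene [279 203  11   9  58] [284.56896552 206.74137931]
axis yaw -15.510629112890728
top [276 167   8  13  60] [279.28333333 172.91666667]
axis yaw 168.4432766922977
(array([0.59049558, 0.03674129, 0.2123624 ]), np.float64(0.003499801202061887)) [array([0.58948059, 0.03817684, 0.212     ]), array([0.5913307, 0.035159 , 0.212    ])]
[0.6941914  0.26735348 0.244     ] [ 0.64135232 -0.06333519  0.244     ] 0.334883510810754 80.92173723378023
-0.1584455756317431
```

Request:
play_rows(commands="-4.2 -2.5 -0.9 0 0 0;-4.2 -2.5 -0.9 0 0 0;-4.2 -2.5 -0.9 0 0 0;-4.2 -2.5 -0.9 0 0 0;-4.2 -2.5 -0.9 0 0 0;-4.2 -2.5 -0.9 0 0 0;-4.2 -2.5 -0.9 0 0 0;-4.2 -2.5 -0.9 0 0 0", hand=5, squeeze=60)

```text
clock: 1.5
eef_pos: [0.4801, 0.206, 0.3038]
orientation: [[-0.894, 0.447, 0.001], [0.447, 0.894, 0.0], [-0.0, 0.0, -1.0]]
force: [1.0, 0.7, -0.2]
gripper_width: 0.0499
finger_force: 0.0
```

Request:
play_rows(commands="-4.4 -2.6 0 0 0 0;-4.4 -2.6 0 0 0 0;-4.4 -2.6 0 0 0 0;-4.4 -2.5 0 0 0 0;0 0 0 0 0 -0.0725;0 0 0 0 0 -0.0725;0 0 0 0 0 -0.0725;0 0 0 0 0 -0.0725")

```text
clock: 2.5
eef_pos: [0.5908, 0.0365, 0.3033]
orientation: [[-0.985, 0.171, -0.0], [0.171, 0.985, 0.0], [0.0, 0.0, -1.0]]
force: [-0.5, 0.7, 0.7]
gripper_width: 0.0498
finger_force: 0.0
```

Request:
play_rows(commands="0 0 1.5 0 0 0;0 0 1.5 0 0 0;0 0 1.5 0 0 0;0 0 1.5 0 0 0;0 0 1 0 0 0;0 0 0.7 0 0 0;0 0 0 0 0 0;0 0 0 0 0 0")

```text
clock: 3.5
eef_pos: [0.591, 0.0366, 0.227]
orientation: [[-0.985, 0.173, 0.001], [0.173, 0.985, 0.0], [-0.001, 0.0, -1.0]]
force: [0.2, 0.4, -0.3]
gripper_width: 0.05
finger_force: 0.0
```

```bash
python3 - <<'E'
from bench import snapshot
import cv2,numpy as np
a=snapshot("scene")[:,:,::-1];b=snapshot("top")[:,:,::-1]
f=lambda x:cv2.resize(x,(400,400),interpolation=cv2.INTER_CUBIC)
cv2.imwrite("pics/c2.png",np.hstack([f(a[160:240,240:320]),f(b[120:220,230:330])]))
E
```

```text
(no output)
```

View pics/c2.png

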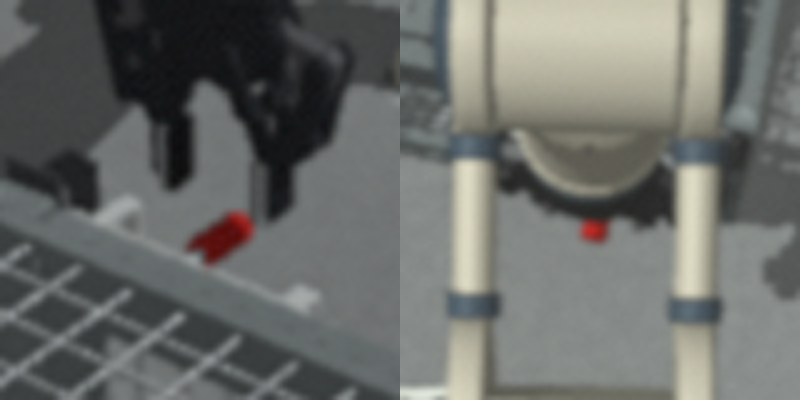

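The scene crop (left) shows the knob at about (284,207), centred below the two fingertips. The top crop shows its red end lined up under the gripper. I'll descend and close.

Request:
play_rows(commands="0 0 1 0 0 0;0 0 1 0 0 0;0 0 0.8 0 0 0;0 0 0.6 0 0 0;0 0 0.3 0 0 0;0 0 0 0 0 0;0 0 0 0 0 0;0 0 0 0 0 0")

```text
clock: 4.6
eef_pos: [0.5909, 0.0366, 0.1897]
orientation: [[-0.985, 0.173, 0.001], [0.173, 0.985, 0.0], [-0.001, 0.0, -1.0]]
force: [-0.4, -0.6, -0.5]
gripper_width: 0.05
finger_force: 0.0
```

Request:
play_rows(commands="0 0 0 0 0 0;0 0 0 0 0 0;0 0 0 0 0 0;0 0 0 0 0 0;0 0 0 0 0 0;0 0 0 0 0 0;0 0 0 0 0 0;0 0 0 0 0 0", hand=1.2, squeeze=50)

```text
clock: 5.6
eef_pos: [0.5908, 0.0365, 0.1894]
orientation: [[-0.985, 0.173, 0.0], [0.173, 0.985, -0.0], [-0.0, -0.0, -1.0]]
force: [2.3, -1.5, 1.0]
gripper_width: 0.0167
finger_force: 48.8
```

Request:
play_rows(commands="0 -0.05 -0.22 0.027 0 0;0 -0.05 -0.22 0.027 0 0;0 -0.05 -0.22 0.027 0 0;0 -0.05 -0.24 0.027 0 0;0 0 0 0 0 0;0 0 0 0 0 0;0 0 0 0 0 0;0 0 0 0 0 0")

```text
clock: 6.6
eef_pos: [0.5905, 0.0351, 0.1982]
orientation: [[-0.985, 0.172, -0.019], [0.173, 0.979, -0.106], [0.0, -0.107, -0.994]]
force: [3.2, 0.8, -1.8]
gripper_width: 0.0164
finger_force: 48.7
```

```bash
python3 - <<'E'
from bench import snapshot
import cv2,numpy as np
a=snapshot("scene")[:,:,::-1]
cv2.imwrite("pics/s3.png",cv2.resize(a[165:225,230:310],(800,600),interpolation=cv2.INTER_CUBIC))
E
```

```text
(no output)
```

View pics/s3.png

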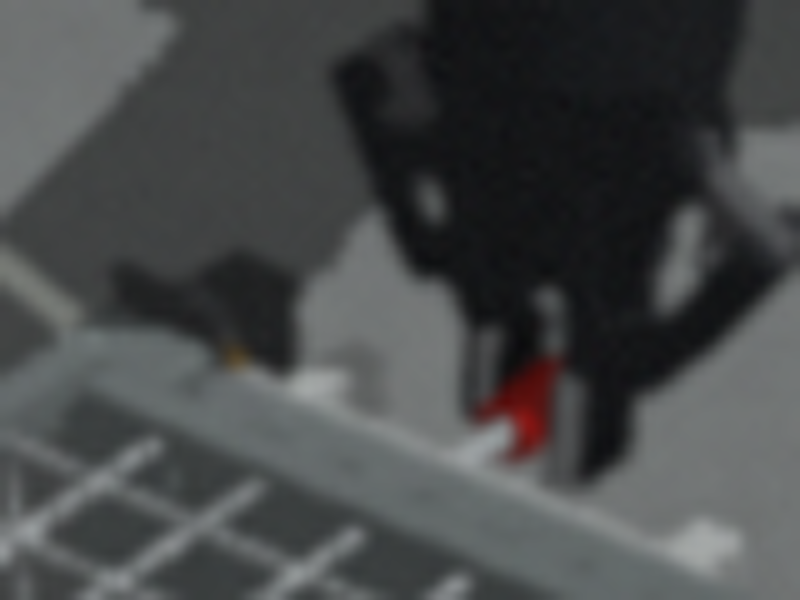

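The fingers hold the knob with the rod lifted. The brass collar shows at about (254,200) behind the keeper, and the wrist force is only the bolt's weight. I'll draw gently.

Request:
play_rows(commands="0 0.2 -0.022 0 0 0;0 0.2 -0.022 0 0 0;0 0.2 -0.022 0 0 0;0 0.2 -0.022 0 0 0;0 0.2 -0.022 0 0 0;0 0.2 -0.022 0 0 0;0 0 0 0 0 0;0 0 0 0 0 0")

```text
clock: 7.65
eef_pos: [0.5927, 0.0472, 0.1984]
orientation: [[-0.985, 0.172, -0.018], [0.172, 0.979, -0.106], [-0.0, -0.107, -0.994]]
force: [2.2, -0.4, -1.9]
gripper_width: 0.0161
finger_force: 48.9
```

Request:
play_rows(commands="0 0.3 -0.033 0 0 0;0 0.3 -0.033 0 0 0;0 0.3 -0.033 0 0 0;0 0.3 -0.033 0 0 0;0 0.3 -0.033 0 0 0;0 0.3 -0.033 0 0 0;0 0.2 -0.022 0 0 0;0 0 0 0 0 0")

```text
clock: 8.65
eef_pos: [0.5962, 0.0671, 0.1985]
orientation: [[-0.985, 0.171, -0.018], [0.172, 0.979, -0.106], [-0.0, -0.107, -0.994]]
force: [2.4, -0.2, -1.1]
gripper_width: 0.0164
finger_force: 49.1
```

```bash
python3 - <<'E'
from bench import snapshot
import cv2,numpy as np
a=snapshot("scene")[:,:,::-1]
cv2.imwrite("pics/s4.png",cv2.resize(a[165:225,230:310],(800,600),interpolation=cv2.INTER_CUBIC))
E
```

```text
(no output)
```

View pics/s4.png

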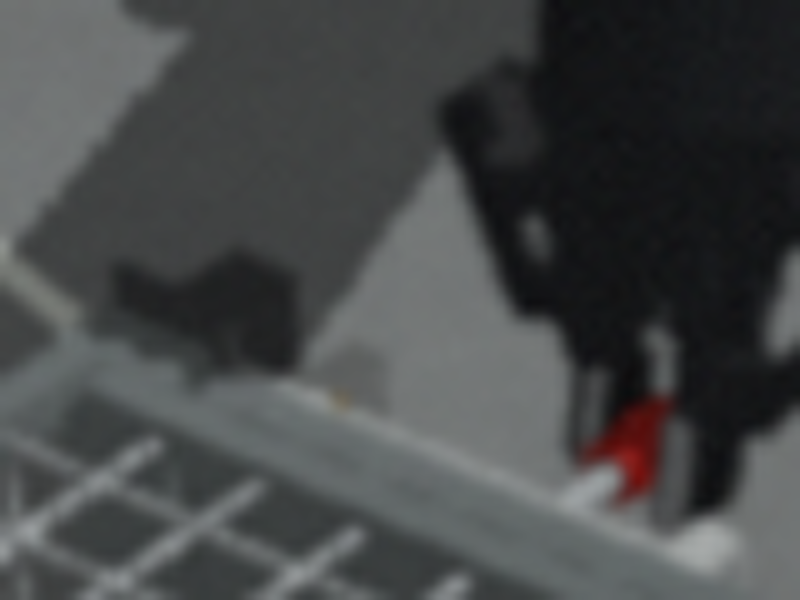

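```bash
python3 - <<'E'
from bench import r
import numpy as np
from scipy.spatial.transform import Rotation as Ro
o=r.get_obs(); p=o["eef_pos"];R=np.array(o["orientation"]); g=p-.019*R[:,2]
ps=np.radians(-10);C=np.array([[np.cos(ps),-np.sin(ps),0],[np.sin(ps),np.cos(ps),0],[0,0,1]])
H=g-C@np.array([-.06,-.190,0]); print("H",H)
for n,tot in((14,.31),):
    w=np.array([0,0,-tot/n]);D=Ro.from_rotvec(w).as_matrix()
    print(R.T@(H+D@(p-H)-p)*100, R.T@w)
D=Ro.from_rotvec([0,0,-.31]).as_matrix();print("end",H+D@(p-H),D@R)
E
```

```text
H [0.68861999 0.24578948 0.21734252]
[ 0.42354397  0.13726075 -0.0149056 ] [5.91168304e-06 2.37248301e-03 2.20153903e-02]
end [0.54608385 0.10380264 0.19845189] [[-8.85475250e-01  4.62036829e-01 -4.95535107e-02]
 [ 4.64686465e-01  8.80364724e-01 -9.49970634e-02]
 [-2.66979234e-04 -1.07144394e-01 -9.94243435e-01]]
```

Request:
play_rows(commands="0.424 0.138 -0.015 0 0.0024 0.022;0.424 0.138 -0.015 0 0.0024 0.022;0.424 0.138 -0.015 0 0.0024 0.022;0.424 0.138 -0.015 0 0.0024 0.022;0.424 0.138 -0.015 0 0.0024 0.022;0.424 0.138 -0.015 0 0.0024 0.022;0.424 0.138 -0.015 0 0.0024 0.022;0 0 0 0 0 0")

```text
clock: 9.7
eef_pos: [0.5694, 0.0833, 0.1985]
orientation: [[-0.946, 0.321, -0.035], [0.323, 0.941, -0.102], [0.0, -0.108, -0.994]]
force: [4.3, 0.1, -2.1]
gripper_width: 0.0165
finger_force: 49.1
```

Request:
play_rows(commands="0.424 0.138 -0.015 0 0.0024 0.022;0.424 0.138 -0.015 0 0.0024 0.022;0.424 0.138 -0.015 0 0.0024 0.022;0.424 0.138 -0.015 0 0.0024 0.022;0.424 0.138 -0.015 0 0.0024 0.022;0.424 0.138 -0.015 0 0.0024 0.022;0.424 0.138 -0.015 0 0.0024 0.022;0 0 0 0 0 0")

```text
clock: 10.7
eef_pos: [0.5457, 0.1037, 0.1984]
orientation: [[-0.885, 0.462, -0.051], [0.465, 0.88, -0.096], [0.0, -0.108, -0.994]]
force: [4.4, -1.4, -1.6]
gripper_width: 0.0161
finger_force: 49.2
```

```bash
python3 - <<'E'
from bench import snapshot
import cv2,numpy as np
a=snapshot("scene")[:,:,::-1];b=snapshot("top")[:,:,::-1]
f=lambda x:cv2.resize(x,(400,400),interpolation=cv2.INTER_CUBIC)
cv2.imwrite("pics/c5.png",np.hstack([f(a[150:250,230:330]),f(b[110:210,240:340])]))
E
```

```text
(no output)
```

View pics/c5.png

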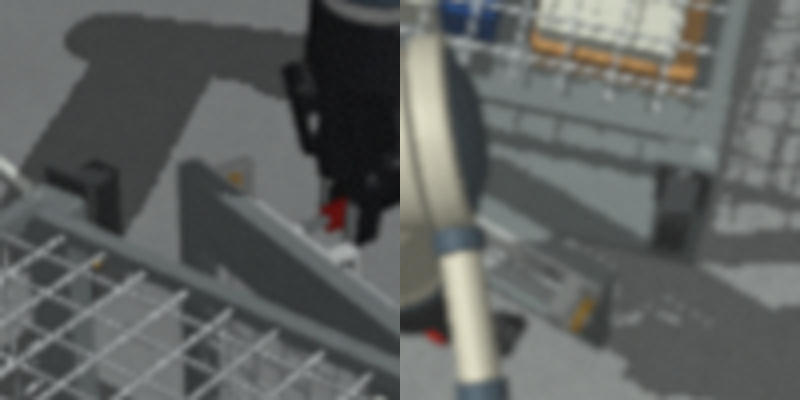

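The gate is ajar. In the scene crop the knob is between the fingers at about (313,203). In the top crop the brass collar at about (285,189) sits about 2 cm inside the gate's free edge, so the bolt is drawn. I'll check the angle next.

```bash
python3 - <<'E'
from h import *
from bench import masks_of,r
ps=np.radians(-10);C=np.array([[np.cos(ps),-np.sin(ps),0],[np.sin(ps),np.cos(ps),0],[0,0,1]])
H=np.array([.6886,.2458,.218])
col=atz("top",(285,189),.222)
E=atz("top",(293.7,178.7),.235)
for n,X in(("collar",col),("edge",E)): 
    v=C.T@(X-H); print(n,X,v,np.hypot(v[0],v[1]),np.arctan2(-v[0],-v[1]))
d=masks_of("top","collar")[:1]; print([(x["confidence"],x["rect"]) for x in d])
o=r.get_obs();print(o["clock"],o["force"],o["eef_pos"])
# knob along gate: grasp point in gate frame for candidate hinge
for a in(.28,.31):
    g=o["eef_pos"]-.019*np.array(o["orientation"])[:,2]; v=C.T@(g-H); c,s=np.cos(a),np.sin(a); print(a, c*v[0]-s*v[1], s*v[0]+c*v[1])
E
```

```text
collar [0.54835284 0.01960757 0.222     ] [-0.09883859 -0.24710973  0.004     ] 0.26614335162454833 0.3804878731992486
edge [ 0.57229333 -0.00127196  0.235     ] [-0.07163611 -0.26351483  0.017     ] 0.27307837176980343 0.2654339430435859
[(0.62, [134.1, 228.3, 155.9, 242.2])]
10.85 [ 4.42396997 -0.51587027 -0.65899924] [0.54594664 0.10350861 0.1984129 ]
0.28 -0.06563354399058743 -0.18842559094671138
0.31 -0.059952091259459904 -0.19030951677201846
```

Request:
play_rows(commands="0 0.05 -0.005 0 0 0;0 0.05 -0.005 0 0 0;0 0.05 -0.005 0 0 0;0 0 0 0 0 0;0 0 0 0 0 0;0 0 0 0 0 0;0 0 0 0 0 0;0 0 0 0 0 0")

```text
clock: 11.85
eef_pos: [0.5466, 0.1049, 0.1984]
orientation: [[-0.885, 0.462, -0.05], [0.465, 0.88, -0.095], [0.0, -0.108, -0.994]]
force: [2.5, -3.9, -0.8]
gripper_width: 0.0166
finger_force: 49.2
```

Request:
play_rows(commands="0 0.05 -0.005 0 0 0;0 0.05 -0.005 0 0 0;0 0.05 -0.005 0 0 0;0 0 0 0 0 0;0 0 0 0 0 0;0 0 0 0 0 0;0 0 0 0 0 0;0 0 0 0 0 0")

```text
clock: 12.85
eef_pos: [0.5474, 0.1063, 0.1984]
orientation: [[-0.885, 0.462, -0.05], [0.465, 0.88, -0.095], [0.0, -0.108, -0.994]]
force: [3.1, -1.9, -1.5]
gripper_width: 0.0166
finger_force: 49.2
```

```bash
python3 -c "
from bench import ticket
print(ticket.job_done())"
```

```text
the job is handed in; nothing more can be done
None
```

I handed the job in at about 13 s: the bolt was lifted and drawn about 35 mm without any jam, and the gate is held by the knob at roughly 0.3 rad (about 8 cm open). These figures are my own estimates from the images and tool motion. I made no separate check on the rack and other bystanders, and the judging gave no verdict.

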